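# Run a reagent bottle on the two-station bench mixer

### The arm

A 7-joint arm with a two-finger parallel gripper is mounted at the origin on a cart in front of the work surface, level with it; the furniture and walls round the work are solid. World frame = base frame: x ahead of the robot, y to its left, z up, the work surface at z = 0. Lengths are in m, angles in degrees, forces in N, time in s.
With the tool pointing down it reaches from about 0.425 to 0.875 m from the base axis. Payload 4.7 kg.
Tool frame: the origin (TCP) lies between the finger pads; the fingertips stand 8 mm ahead of it and the grasp point (between the pads) lies 11 mm behind it; z points along the fingers, y is the line along which they close (so a half turn about z gives the same grasp; the last joint's range is limited). The gripper opens to 87 mm and grips with 3 to 60 N. Pads are 19 mm wide; open, the fingers measure 117 mm over their backs; the gripper's body (75 mm by 190 mm) begins 51 mm behind the grasp point.
Start: joints at [75.178, 18.392, -4.016, 83.108, 1.295, 78.541, -3.26], TCP at [0.175, -0.626, 0.231] pointing down, gripper open.
Joint ranges: [-163.93, 163.93], [-17.29, 119.83], [-79.2, 71.16], [3.27, 140.29], [-89.18, 269.18], [5.43, 117.66], [-154.24, 154.24]. Speed limits (degrees/s): [147.25, 147.25, 180, 180, 180, 180, 180].

### API

Orientations are given as [roll, pitch, yaw] about the fixed x, y, z axes, in that order (R = Rz(yaw) Ry(pitch) Rx(roll)).
In Python, from cell import env, viewer gives the robot as it stands. The module is installed in compiled form; this text tells all that it offers.
- The arm moves only by the tool arm_command, never from a script. Its argument "series" is a list of rows, each a list of 2 entries, a list of its own where there are three numbers: the shift along the tool's x, y, z in mm, then the turn about the tool's z in rad. A call has exactly 5 rows; each row is the pose to reach, as a shift and turn from the pose commanded when the call began, along the tool's axes at that moment; what a row does not reach only later rows make up. A row lasts 1/10 s, in which the tool goes at most 50 mm and 8.59 degrees, less where a joint would pass 70% of its speed; a pose out of reach is approached as far as the arm can. A call with a gripper value outside its range is refused whole. "grip" is the gripper command: -1 is fully open, 1 is shut, values between are in proportion, set as the call begins (left out, the last holds). The fingers move at their own pace and stop on an object; "grip_force" is the grip in N (left out, the last holds). Time passes only in rows, so rows that repeat a pose let the fingers close, or fill a call up. It gives the time, the measured TCP pose, the force, the opening and the grip force at its end, in the units of the state.
- env.get_obs(): the state, without advancing time (a new reading comes with each control period).
- viewer.read_camera(name): name is "scene" or "top" or "wrist"; returns (picture, depth): 400x640x3 uint8, blue, green, red; 400x640 float32, m along the optical axis (not along the pixel's ray), 0 where there is no reading.
- viewer.calibration(name): a dict with "K" (3x3 intrinsics, pixels), "T" (4x4, takes a point from camera to world coordinates); the wrist camera has in their place "hand_eye" (4x4, takes a point from camera to tool coordinates, whose origin is the TCP and whose axes are the flange's). Camera axes: x right, y up, looking along -z (the intrinsics and any distortion apply to the point x, -y, -z); pixel columns grow to the right and rows downward; lengths in m; the calibration is good to about 2 mm. A picture is of the moment at which its call begins: read the wrist's pose just before it. calibration takes no time and is no camera call.
- env.sign_off(): hands the job in; it is judged then, once.
The state is a dict: "time_s": time; "qpos": joint angles; "joint_velocities": joint speeds; "effort": joint torques, N m; "tool_pos": TCP position; "tool_rot": TCP orientation; "force": force on the tool from outside, world axes, zero at the start; "wrist_torque": the same for the moment, N m; "grip_width": finger opening in m; "grasp_force": force on a finger pad.
Only numpy, scipy, OpenCV 4.12 (cv2) and the standard library are available. Lean on these libraries where they do the work, as an engineer would, in place of code of your own. Each camera call takes 0.05 s, during which the arm holds its last target. There are 200 camera calls.

### The job

Set the amber dropper bottle with the green label (the larger of the two amber ones) down upright (do not drop it) in the blue rubber pad on the bench mixer. Then tilt the mixer's red-knobbed spring lever all the way over towards that pad, hold it there for about two seconds, and let it go back to its centre. Do not work the lever before the bottle stands in its pad nor towards the other station, and leave the dish on the mixer and the other two bottles where they are.

Things in the scene. Friction and masses are not known exactly. Their poses are not given: they have to be found in the camera images.
- mixer: Two-station bench mixer, fixed to the bench. White base 130 (x) x 300 (y) x 30 mm high; in its middle a grey console 90 (x) x 64 (y) mm rises to 76 mm above the bench. Origin: centre of the underside; z up, y runs along its long side from one station to the other, x across it. The stations are centred at y = +100 and y = -100 mm; which fitting sits on which side varies.
- jog_lever (a joint): Spring-centred momentary lever on top of the console: upright at 0, tilts to either station. Value in rad, positive = towards the mixer's +y station, negative = towards its -y station, stops at +0.5 and -0.5. It turns about a line along the mixer's x axis, 76 mm above the bench over the mixer's origin. Spring 0.5 N m/rad (about 4 N at the knob to hold it on the stop); let go, it returns to 0 by itself in under half a second. Thin steel stem of 9 mm diameter.
- lever_knob (a point): Centre of the red ball knob (24 mm diameter) on the lever, 62 mm from the lever's turning axis, so 138 mm above the bench when centred.
- bottle_pad: Round blue rubber pad fixed on one of the two stations: 72 mm outside diameter, flat floor 58 mm across and 6 mm above its origin, rim 11 mm above its origin. Origin: centre of its underside, 30 mm above the bench. z up.
- dish_plate: Round grey dish holder (80 mm diameter, rim 9 mm high) fixed on the other station; origin: centre of its underside.
- bottle: The bottle to be mixed: amber dropper bottle with a white and green label and a pale pointed cap, standing on the bench, its label turned roughly towards the robot. Body 38 mm diameter up to 58 mm, cap 23 mm diameter up to 85 mm, under 60 g. Origin: centre of its underside, z along its axis.
- blue_bottle: Bystander: amber dropper bottle with a white and blue label, 34 mm diameter, 78 mm tall; origin at the centre of its underside.
- red_bottle: Bystander: white dropper bottle with a red label and red cap, 34 mm diameter, 78 mm tall; origin at the centre of its underside.
- dish: Bystander: covered petri dish, pinkish, 65 mm diameter, 14 mm high, lying in the grey dish holder; origin at the centre of its underside.
Things that resemble listed ones, but are neither listed nor needed, are in the scene too. Leave any pink or yellow look-alike of the bottle alone.

How it is judged (in metres and radians):
On the way, in this order (a step that is already met when the one before it is completed fails the run):
1. the green-labelled bottle stands upright in the blue pad, let go (horizontal distance between bottle and bottle_pad below 0.013 m and z of bottle in the frame of bottle_pad between 0.003 and 0.009 m and angle between bottle's own z axis and vertical below 0.08 rad and contact force between bottle and the fingers below 0.05 N), for 0.3 s.
2. the lever is held tilted nearly to its stop (over 0.38 rad) towards the blue pad for 1.5 s (((y of bottle_pad in the frame of mixer above 0 m and value of joint jog_lever above 0.38 rad) or (y of bottle_pad in the frame of mixer below 0 m and value of joint jog_lever below -0.38 rad))), for 1.5 s.
3. the lever is back at its centre (within 0.06 rad) (value of joint jog_lever between -0.06 and 0.06 rad), for 0.3 s.
At the end, for the whole second after the job is handed in: The green-labelled bottle stands upright (within 0.08 rad) on the floor of the blue pad, within 13 mm of its centre, at rest; the lever is at its centre within 0.06 rad; the dish is still in its holder within 20 mm (all of step 3 and horizontal distance between bottle and bottle_pad below 0.013 m and z of bottle in the frame of bottle_pad between 0.003 and 0.009 m and angle between bottle's own z axis and vertical below 0.08 rad and linear speed of bottle below 0.02 m/s and horizontal distance between dish and dish_plate below 0.02 m); the robot touches nothing.
It fails at once if the lever is tilted over 0.2 rad away from the blue pad ((y of bottle_pad in the frame of mixer above 0 m and value of joint jog_lever below -0.2 rad) or (y of bottle_pad in the frame of mixer below 0 m and value of joint jog_lever above 0.2 rad)).
It fails at once if the lever is tilted over 0.2 rad before the bottle stands in the pad, or the bottle leaves it then ((horizontal distance between bottle and bottle_pad above 0.02 m or z of bottle in the frame of bottle_pad above 0.02 m) and (value of joint jog_lever above 0.2 rad or value of joint jog_lever below -0.2 rad)).
It fails at once if the bottle is let go more than 20 mm above the pad's floor (horizontal distance between bottle and bottle_pad below 0.05 m and z of bottle in the frame of bottle_pad above 0.026 m and contact force between bottle and the fingers below 0.05 N).
It fails at once if another bottle or the dish is moved over 30 mm (distance of any of blue_bottle, red_bottle, dish from where it was at the start of the episode above 0.03 m).
It fails at once if another bottle is tipped over (angle between any of blue_bottle, red_bottle's own z axis and vertical above 0.5 rad).
It also fails if it takes over 58 s, if anything falls off the work surface, if the arm or the gripper's body presses on something with over 40 N, if the wrist force passes 120 N, or if a joint passes its speed limit or range.

## Working session

There is one attempt and no reset: what is moved stays moved. The work goes in short steps, Python scripts to look and compute and a tool call to move; the robot and the scene stay as the last step left them, time stands still between calls to the robot, and variables do not carry over. Pictures are saved under pics/ and viewed, at most 10 in all, crops included, and the job is handed in when it is done.

Besides the shell and the picture viewer there is one more tool, called after "Emit:" by a JSON object that holds its "fn" and its "kwargs". arm_command: Moves the arm, as the interface text tells. Its arguments: {"type":"object","properties":{"series":{"type":"array"},"grip":{"type":"number"},"grip_force":{"type":"number"}},"required":["series"]}

```bash
mkdir -p pics
python3 - <<'E'
from cell import env, viewer
import cv2,numpy as np
o=env.get_obs();print({k:o[k] for k in("time_s","tool_pos","tool_rot","grip_width","force")})
for n in("scene","top"):
    p,d=viewer.read_camera(n);cv2.imwrite(f"pics/{n}0.png",p);np.save(f"pics/{n}0d.npy",d);c=viewer.calibration(n);print(n,{k:np.round(v,4).tolist() if hasattr(v,'__len__') and not isinstance(v,str) else v for k,v in c.items()})
print(viewer.calibration("wrist"))
E
```

```text
{'time_s': 0.0, 'tool_pos': array([ 0.17494452, -0.62545605,  0.229467  ]), 'tool_rot': array([-1.79891220e+02,  5.69223960e-03,  1.56345685e+01]), 'grip_width': 0.08723003268637726, 'force': array([-0.25568451, -0.34215242, -0.5644958 ])}
scene {'K': [[431.2504, 0.0, 320.7694], [0.0, 431.2504, 204.6259], [0.0, 0.0, 1.0]], 'T': [[-0.7788, 0.3227, -0.538, -0.1098], [-0.6272, -0.4206, 0.6556, 0.8179], [-0.0148, 0.8479, 0.5299, 0.6796], [0.0, 0.0, 0.0, 1.0]]}
top {'K': [[493.6829, 0.0, 321.3472], [0.0, 493.6829, 202.6421], [0.0, 0.0, 1.0]], 'T': [[0.0204, 0.9966, -0.0797, 0.4314], [-0.9998, 0.0202, -0.0028, 0.0824], [-0.0012, 0.0797, 0.9968, 1.1753], [0.0, 0.0, 0.0, 1.0]]}
{'K': array([[322.97383208,   0.        , 319.82170131],
       [  0.        , 322.97383208, 196.5520471 ],
       [  0.        ,   0.        ,   1.        ]]), 'hand_eye': array([[ 1.62471642e-04,  9.58366236e-01,  2.85541821e-01,
         7.83992616e-02],
       [ 9.99999820e-01,  9.36344542e-06, -6.00420709e-04,
        -9.02548271e-04],
       [-5.78096590e-04,  2.85541867e-01, -9.58366062e-01,
        -1.55054144e-01],
       [ 0.00000000e+00,  0.00000000e+00,  0.00000000e+00,
         1.00000000e+00]])}
```

View pics/top0.png

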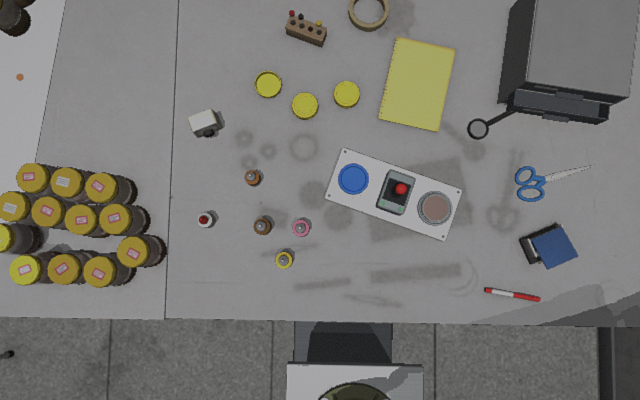

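View pics/scene0.png

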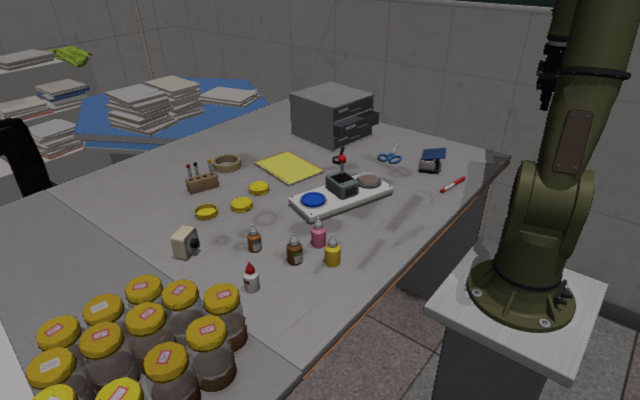

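Top view (left = +y, up = +x). Things that could be taken for the bottle: amber at (262,227), amber at (252,178), pink look-alike at (301,228), yellow look-alike at (285,260), white/red at (205,220). The amber one at (262,227) looks larger, which I'll check by its height and a crop. The blue pad is at (353,179), the knob at (401,188) and the dish at (436,208).

```bash
cat > h.py <<'E'
import numpy as np,cv2
from cell import env,viewer
def ray(cal,u,v,T=None):
    T=cal["T"] if T is None else T;K=cal["K"]
    d=np.array([(u-K[0,2])/K[0,0],-(v-K[1,2])/K[1,1],-1.]);return T[:3,3],T[:3,:3]@d
def onplane(cal,u,v,z,T=None):
    o,d=ray(cal,u,v,T);return o+d*(z-o[2])/d[2]
def cloud(cal,d,T=None):
    T=cal["T"] if T is None else T
    v,u=np.mgrid[:400,:640];K=cal["K"]
    c=np.stack([(u-K[0,2])/K[0,0]*d,-(v-K[1,2])/K[1,1]*d,-d],-1);return c@T[:3,:3].T+T[:3,3]
def wristT():
    from scipy.spatial.transform import Rotation as R
    o=env.get_obs();T=np.eye(4);T[:3,:3]=R.from_euler("xyz",o["tool_rot"],degrees=True).as_matrix();T[:3,3]=o["tool_pos"]
    return T@viewer.calibration("wrist")["hand_eye"]
E
python3 - <<'E'
from h import *
ct,cs=viewer.calibration("top"),viewer.calibration("scene")
t=cv2.imread("pics/top0.png");s=cv2.imread("pics/scene0.png")
P=cloud(ct,np.load("pics/top0d.npy"));Q=cloud(cs,np.load("pics/scene0d.npy"))
print("table z",np.median(P[280:300,220:280,2]),)
for n,(u,v) in dict(A=(262,227),B=(252,178),pink=(301,228),yel=(285,260),red=(205,220)).items():
    g=onplane(ct,u,v,.05)
    for nm,C in(("top",P),("scene",Q)):
        m=(np.hypot(C[...,0]-g[0],C[...,1]-g[1])<.04)&(C[...,2]>.012)&(C[...,2]<.15)
        c=C[m];zt=np.percentile(c[:,2],98);k=c[(c[:,2]>.06)];print(n,nm,len(c),"zmax",zt.round(4),"cap",k.mean(0).round(4),"bbox",c.min(0).round(3),c.max(0).round(3))
hsv=cv2.cvtColor(t,cv2.COLOR_BGR2HSV)
def blob(mask,box):
    m=np.zeros_like(mask);x0,y0,x1,y1=box;m[y0:y1,x0:x1]=mask[y0:y1,x0:x1]
    c=max(cv2.findContours(m,cv2.RETR_EXTERNAL,cv2.CHAIN_APPROX_NONE)[0],key=cv2.contourArea);return c
b=blob(cv2.inRange(hsv,(100,150,60),(130,255,255)),(325,150,380,210));e=cv2.fitEllipse(b);print("pad",e,onplane(ct,*e[0],.041))
r=blob(cv2.inRange(hsv,(0,150,80),(8,255,255)),(380,170,420,210));e=cv2.minEnclosingCircle(r);print("knob",e,onplane(ct,*e[0],.138))
w=blob(cv2.inRange(hsv,(0,0,150),(180,40,255)),(315,140,475,250));R=cv2.minAreaRect(w);print("mixer",R);print([onplane(ct,*p,.03).round(4) for p in cv2.boxPoints(R)],onplane(ct,*R[0],.03))
a=cv2.resize(t[160:270,190:320],None,fx=4,fy=4,interpolation=cv2.INTER_CUBIC)
c=cv2.resize(s[215:300,230:350],(520,440),interpolation=cv2.INTER_CUBIC);a=cv2.resize(a,(270,228*1));c=c
cv2.imwrite("pics/crop.png",np.hstack([c,cv2.copyMakeBorder(a,0,440-228,0,0,cv2.BORDER_CONSTANT)]))
E
```

```text
table z 0.0008126295557795427
A top 247 zmax 0.0831 cap [0.4654 0.2197 0.0727] bbox [0.447 0.202 0.013] [0.484 0.239 0.089]
A scene 353 zmax 0.0803 cap [0.4637 0.2244 0.0706] bbox [0.447 0.2   0.012] [0.484 0.241 0.085]
B top 204 zmax 0.0758 cap [0.5778 0.2471 0.0673] bbox [0.561 0.231 0.014] [0.595 0.263 0.078]
B scene 260 zmax 0.0726 cap [0.5778 0.2495 0.0667] bbox [0.56  0.231 0.012] [0.597 0.266 0.078]
pink top 228 zmax 0.0833 cap [0.4628 0.1319 0.073 ] bbox [0.444 0.113 0.012] [0.481 0.149 0.087]
pink scene 314 zmax 0.0785 cap [0.4613 0.1359 0.0702] bbox [0.443 0.113 0.013] [0.483 0.153 0.084]
yel top 238 zmax 0.0846 cap [0.39   0.1682 0.0719] bbox [0.371 0.15  0.012] [0.407 0.186 0.09 ]
yel scene 352 zmax 0.0801 cap [0.3879 0.1728 0.0705] bbox [0.371 0.153 0.012] [0.408 0.189 0.087]
red top 216 zmax 0.0774 cap [0.4774 0.3517 0.0677] bbox [0.461 0.335 0.013] [0.494 0.37  0.079]
red scene 327 zmax 0.0728 cap [0.4769 0.3547 0.066 ] bbox [0.461 0.338 0.012] [0.493 0.371 0.078]
pad ((352.97833251953125, 178.61143493652344), (28.59090232849121, 28.948259353637695), 4.543578624725342) [0.57939058 0.01354646 0.041     ]
knob ((400.8928527832031, 188.26785278320312), 5.3929924964904785) [ 0.54824694 -0.08206316  0.138     ]
mixer ((393.4185485839844, 193.8280487060547), (128.07688903808594, 54.1501579284668), 19.653823852539062)
[array([0.5345, 0.0797, 0.03  ]), array([0.6556, 0.0393, 0.03  ]), array([ 0.5596, -0.2436,  0.03  ]), array([ 0.4402, -0.2012,  0.03  ])] [ 0.54702656 -0.08187246  0.03      ]
```

View pics/crop.png

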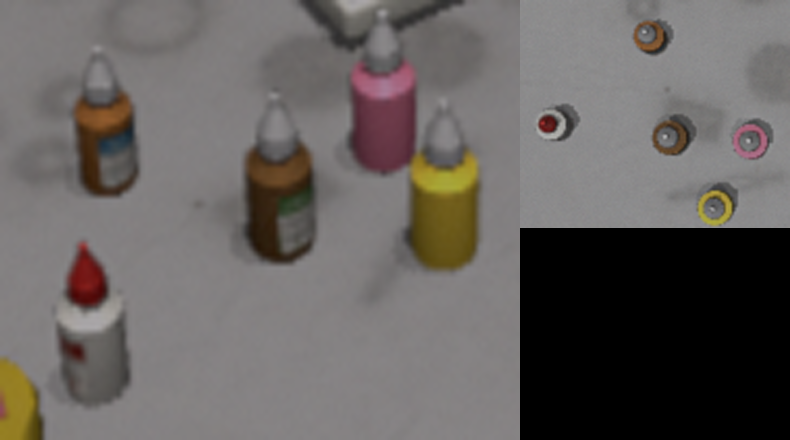

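The crop shows the green label on the amber bottle, crop pixel (295,205), which is (262,227) in the top view. The blue label is on the smaller amber one, and pink and yellow are the look-alikes. The target is at about (0.4655, 0.220) and the pad at about (0.579, 0.0135). I start with a waypoint that stays outside the minimum reach.

Emit:
{"fn": "arm_command", "kwargs": {"series": [[[40,-22,0],0],[[80,-45,0],0],[[120,-68,0],0],[[160,-90,0],0],[[200,-113,0],0]], "grip": -1, "grip_force": 12}}

```text
time_s: 0.6
tool_pos: [0.3382, -0.4617, 0.2302]
tool_rot: [-180.0, 0.0, 15.6]
force: [0.2, 0.4, 0.8]
grip_width: 0.0872
grasp_force: 0.0
```

```bash
cat > to.py <<'E'
import sys;from h import *
from scipy.spatial.transform import Rotation as R
o=env.get_obs();p=o["tool_pos"];r=o["tool_rot"];M=R.from_euler("xyz",r,degrees=True).as_matrix()
x,y,z,yaw=map(float,sys.argv[1:5])
print("t",round(o["time_s"],2),"pos",p.round(4),"rot",r.round(2),"F",o["force"].round(1),"w",round(o["grip_width"],4),"gf",o["grasp_force"])
print("shift mm",(M.T@(np.array([x,y,z])-p)*1000).round(1),"turn",-np.radians((yaw-r[2]+180)%360-180).round(3))
E
python3 to.py 0.5 -0.3 0.235 15.6
```

```text
t 0.6 pos [ 0.3382 -0.4617  0.2302] rot [-1.7998e+02  2.0000e-02  1.5620e+01] F [0.2 0.4 0.8] w 0.0872 gf 0.0
shift mm [ 199.4 -112.2   -4.9] turn 0.0
```

Emit:
{"fn": "arm_command", "kwargs": {"series": [[[40,-22,0],-0.14],[[80,-45,0],-0.28],[[120,-68,0],-0.42],[[160,-90,0],-0.56],[[200,-112,0],-0.7]]}}

```text
time_s: 1.1
tool_pos: [0.5005, -0.3, 0.2303]
tool_rot: [-180.0, 0.0, 56.1]
force: [-0.0, 0.0, 0.6]
grip_width: 0.0873
grasp_force: 0.0
```

```bash
python3 to.py 0.4655 0.220 0.23 71.6
```

```text
t 1.1 pos [ 0.5005 -0.3     0.2303] rot [-1.7998e+02  2.0000e-02  5.6060e+01] F [-0.   0.   0.6] w 0.0873 gf 0.0
shift mm [ 4.119e+02 -3.194e+02  3.000e-01] turn -0.271
```

Emit:
{"fn": "arm_command", "kwargs": {"series": [[[36,-28,0],-0.06],[[72,-56,0],-0.12],[[108,-84,0],-0.18],[[144,-112,0],-0.24],[[180,-140,0],-0.275]]}}

```text
time_s: 1.6
tool_pos: [0.4847, -0.0721, 0.2302]
tool_rot: [-180.0, 0.0, 71.6]
force: [0.1, 0.2, 0.3]
grip_width: 0.087
grasp_force: 0.0
```

```bash
python3 to.py 0.4655 0.220 0.23 71.6
```

```text
t 1.6 pos [ 0.4847 -0.0721  0.2302] rot [-1.7998e+02  2.0000e-02  7.1600e+01] F [0.1 0.2 0.3] w 0.087 gf 0.0
shift mm [ 2.712e+02 -1.104e+02  1.000e-01] turn -0.0
```

Emit:
{"fn": "arm_command", "kwargs": {"series": [[[45,-18,0],0],[[90,-37,0],0],[[135,-55,0],0],[[180,-73,0],0],[[220,-90,0],0]]}}

```text
time_s: 2.1
tool_pos: [0.469, 0.1655, 0.2305]
tool_rot: [180.0, 0.0, 71.5]
force: [1.0, -0.4, 0.5]
grip_width: 0.0867
grasp_force: 0.0
```

Emit:
{"fn": "arm_command", "kwargs": {"series": [[[25,-10,0],0],[[51,-20,0],0],[[51,-20,0],0],[[51,-20,0],0],[[51,-20,0],0]]}}

```text
time_s: 2.6
tool_pos: [0.4673, 0.2164, 0.2301]
tool_rot: [-180.0, 0.1, 71.4]
force: [0.6, -0.6, -0.4]
grip_width: 0.087
grasp_force: 0.0
```

```bash
python3 to.py 0.4655 0.220 0.056 71.6
cat > wr.py <<'E'
from h import *;import sys
T=wristT();p,d=viewer.read_camera("wrist");cv2.imwrite(f"pics/{sys.argv[1]}.png",p);c=viewer.calibration("wrist")
np.savez(f"pics/{sys.argv[1]}.npz",T=T,d=d)
C=cloud(c,d,T);g=(float(sys.argv[2]),float(sys.argv[3]));lo,hi=float(sys.argv[4]),float(sys.argv[5])
m=(np.hypot(C[...,0]-g[0],C[...,1]-g[1])<.035)&(C[...,2]>lo)&(C[...,2]<hi);q=C[m]
print(len(q),"z98",np.percentile(q[:,2],98),"mean",q.mean(0).round(4),"bbox",q.min(0).round(4),q.max(0).round(4),"circ",cv2.minEnclosingCircle((q[:,:2]*1000).astype(np.float32)))
E
python3 wr.py w1 0.4655 0.22 0.05 0.1
```

```text
t 2.6 pos [0.4673 0.2164 0.2301] rot [-1.7999e+02  7.0000e-02  7.1390e+01] F [ 0.6 -0.6 -0.4] w 0.087 gf 0.0
shift mm [  3.1  -2.8 174.1] turn -0.004
749 z98 0.08567680308095586 mean [0.4676 0.2247 0.0629] bbox [0.4494 0.2051 0.05  ] [0.4836 0.2398 0.0873] circ ((466.6450500488281, 222.17758178710938), 17.980043411254883)
```

View pics/w1.png

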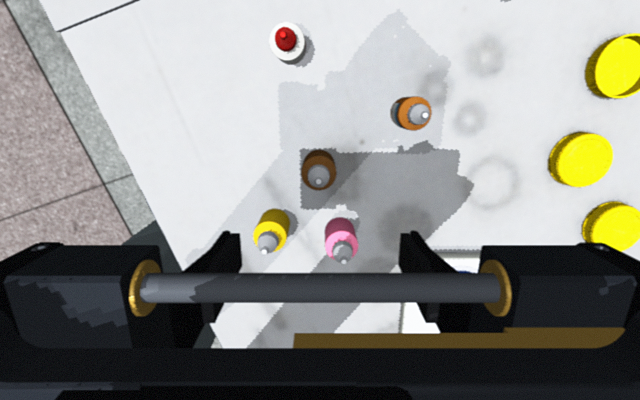

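The wrist view has the green-labelled bottle at (318,170), centred in the closing direction, with pink (341,240), yellow (270,232) and blue (412,113) clear of the fingers. I descend and close.

Emit:
{"fn": "arm_command", "kwargs": {"series": [[[2,-1,25],0],[[4,-2,55],0],[[4,-3,85],0],[[4,-3,110],0],[[4,-3,130],0]]}}

```text
time_s: 3.15
tool_pos: [0.4652, 0.2207, 0.0988]
tool_rot: [-180.0, 0.1, 71.4]
force: [-0.1, -0.2, -0.1]
grip_width: 0.0871
grasp_force: 0.0
```

Emit:
{"fn": "arm_command", "kwargs": {"series": [[[0,0,20],0],[[0,0,40],0],[[0,0,56],0],[[0,0,66],0],[[0,0,66],0]]}}

```text
time_s: 3.65
tool_pos: [0.4647, 0.2217, 0.0333]
tool_rot: [-179.9, 0.1, 71.4]
force: [-0.1, 0.6, 0.1]
grip_width: 0.087
grasp_force: 0.0
```

```bash
python3 to.py 0.466 0.221 0.034 71.6
```

```text
t 3.65 pos [0.4647 0.2217 0.0333] rot [-1.7989e+02  9.0000e-02  7.1450e+01] F [-0.1  0.6  0.1] w 0.087 gf 0.0
shift mm [-0.3  1.4 -0.7] turn -0.003
```

Emit:
{"fn": "arm_command", "kwargs": {"series": [[[0,1,0],0],[[0,1,0],0],[[0,1,0],0],[[0,1,0],0],[[0,1,0],0]], "grip": 1, "grip_force": 12}}

```text
time_s: 4.15
tool_pos: [0.4666, 0.2224, 0.0348]
tool_rot: [180.0, -0.0, 71.5]
force: [-0.0, 0.2, -0.3]
grip_width: 0.0547
grasp_force: 0.0
```

Emit:
{"fn": "arm_command", "kwargs": {"series": [[[0,0,0],0],[[0,0,0],0],[[0,0,0],0],[[0,0,0],0],[[0,0,0],0]]}}

```text
time_s: 4.65
tool_pos: [0.4665, 0.2224, 0.0346]
tool_rot: [180.0, 0.0, 71.5]
force: [0.4, 0.4, 1.1]
grip_width: 0.0375
grasp_force: 12.0
```

Emit:
{"fn": "arm_command", "kwargs": {"series": [[[0,0,-15],0],[[0,0,-40],0],[[0,0,-70],0],[[0,0,-100],0],[[0,0,-120],0]]}}

```text
time_s: 5.15
tool_pos: [0.467, 0.2232, 0.1576]
tool_rot: [179.9, -0.1, 71.5]
force: [0.9, -0.2, -0.2]
grip_width: 0.0378
grasp_force: 12.0
```

```bash
python3 to.py 0.579 0.0135 0.155 71.6;python3 - <<'E'
from h import *
p,d=viewer.read_camera("top");cv2.imwrite("pics/top1.png",p)
C=cloud(viewer.calibration("top"),d);m=(np.hypot(C[...,0]-.4655,C[...,1]-.221)<.025)
print("z at old spot",np.percentile(C[m][:,2],[1,50,99]))
E
```

```text
t 5.15 pos [0.467  0.2232 0.1576] rot [ 1.7986e+02 -9.0000e-02  7.1530e+01] F [ 0.9 -0.2 -0.2] w 0.0378 gf 12.000229242257774
shift mm [-163.4  172.7    2.8] turn -0.001
z at old spot [-0.00243532  0.55846666  0.57267047]
```

Emit:
{"fn": "arm_command", "kwargs": {"series": [[[-15,16,0],0],[[-40,43,0],0],[[-65,70,0],0],[[-90,96,0],0],[[-110,117,0],0]]}}

```text
time_s: 5.7
tool_pos: [0.5432, 0.0786, 0.1549]
tool_rot: [180.0, 0.0, 71.4]
force: [1.2, 0.7, -0.5]
grip_width: 0.0378
grasp_force: 12.0
```

Emit:
{"fn": "arm_command", "kwargs": {"series": [[[-20,22,0],0],[[-38,41,0],0],[[-52,56,0],0],[[-52,56,0],0],[[-52,56,0],0]]}}

```text
time_s: 6.2
tool_pos: [0.5787, 0.0147, 0.1545]
tool_rot: [-179.9, -0.1, 71.5]
force: [0.6, -0.1, -0.5]
grip_width: 0.0374
grasp_force: 12.0
```

```bash
python3 to.py 0.5795 0.015 0.155 71.6
python3 - <<'E'
from h import *
T=wristT();p,d=viewer.read_camera("wrist");t,_=viewer.read_camera("top");s,D=viewer.read_camera("scene")
cs=viewer.calibration("scene")
C=cloud(cs,D);m=(np.hypot(C[...,0]-.5795,C[...,1]-.015)<.035)&(C[...,2]>.1)&(C[...,2]<.16);q=C[m];print("held z1",np.percentile(q[:,2],1) if len(q) else None)
cv2.imwrite("pics/place.png",np.vstack([np.hstack([p[:,120:520],t[100:300,270:470].repeat(2,0).repeat(2,1)]),cv2.resize(s[130:230,260:460],(800,200)) if 0 else s[140:290,280:480].repeat(1,0)[:,:].repeat(4,1)[:200]])[:600])
E
```

```text
t 6.2 pos [0.5787 0.0147 0.1545] rot [-1.7994e+02 -5.0000e-02  7.1500e+01] F [ 0.6 -0.1 -0.5] w 0.0374 gf 12.00006233761087
shift mm [ 0.6  0.7 -0.5] turn -0.002
held z1 0.12213143520413955
```

View pics/place.png

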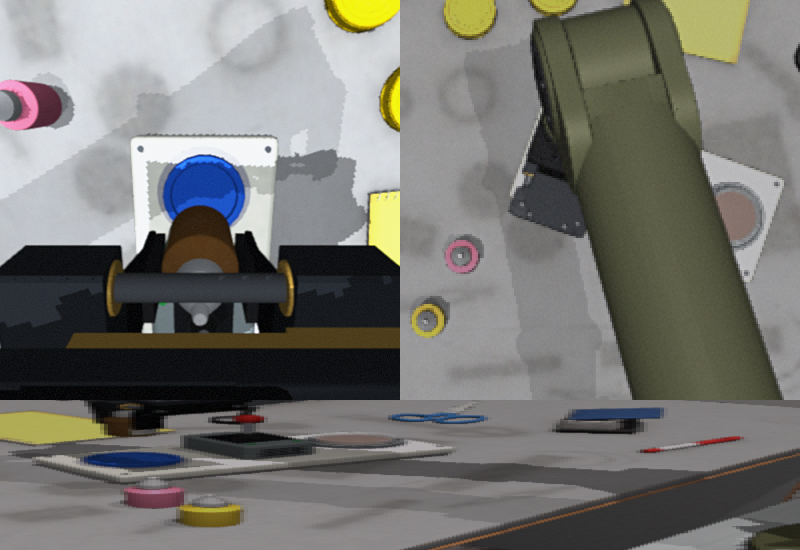

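The bottle hangs centred over the blue pad: pad centre at about (203,190) and bottle axis at about (202,240) in the wrist part. The bottle's bottom is at z≈0.121, so I lower it about 84 mm.

Emit:
{"fn": "arm_command", "kwargs": {"series": [[[1,1,15],0],[[1,1,32],0],[[1,1,50],0],[[1,1,65],0],[[1,1,74],0]]}}

```text
time_s: 6.85
tool_pos: [0.5791, 0.0149, 0.0784]
tool_rot: [-179.9, 0.0, 71.5]
force: [-0.8, -0.1, -0.4]
grip_width: 0.0378
grasp_force: 12.0
```

Emit:
{"fn": "arm_command", "kwargs": {"series": [[[0,0,3],0],[[0,0,6],0],[[0,0,8],0],[[0,0,9],0],[[0,0,9],0]]}}

```text
time_s: 7.35
tool_pos: [0.5805, 0.0144, 0.0718]
tool_rot: [180.0, 0.0, 71.5]
force: [-1.6, -0.2, -0.1]
grip_width: 0.0376
grasp_force: 12.0
```

```bash
python3 to.py 0.5795 0.015 0.0706 71.6
```

```text
t 7.35 pos [0.5805 0.0144 0.0718] rot [179.97   0.    71.49] F [-1.6 -0.2 -0.1] w 0.0376 gf 11.999831723514944
shift mm [ 0.2 -1.1  1.2] turn -0.002
```

Emit:
{"fn": "arm_command", "kwargs": {"series": [[[0,0,0.5],0],[[0,0,1],0],[[0,0,1],0],[[0,0,1],0],[[0,0,1],0]]}}

```text
time_s: 7.85
tool_pos: [0.5803, 0.0144, 0.0706]
tool_rot: [180.0, 0.0, 71.5]
force: [-0.1, -0.7, -0.5]
grip_width: 0.0376
grasp_force: 12.0
```

Emit:
{"fn": "arm_command", "kwargs": {"series": [[[0,0,0.5],0],[[0,0,1],0],[[0,0,1],0],[[0,0,1],0],[[0,0,1],0]]}}

```text
time_s: 8.35
tool_pos: [0.5803, 0.0144, 0.0705]
tool_rot: [180.0, 0.0, 71.5]
force: [-1.8, -0.6, 6.8]
grip_width: 0.0378
grasp_force: 12.0
```

Emit:
{"fn": "arm_command", "kwargs": {"series": [[[0,0,-0.7],0],[[0,0,-0.7],0],[[0,0,-0.7],0],[[0,0,-0.7],0],[[0,0,-0.7],0]]}}

```text
time_s: 8.85
tool_pos: [0.5805, 0.0145, 0.0705]
tool_rot: [180.0, 0.0, 71.5]
force: [-1.2, 0.1, 4.5]
grip_width: 0.0375
grasp_force: 12.0
```

Emit:
{"fn": "arm_command", "kwargs": {"series": [[[0,0,0],0],[[0,0,0],0],[[0,0,0],0],[[0,0,0],0],[[0,0,0],0]], "grip": -0.6}}

```text
time_s: 9.35
tool_pos: [0.5802, 0.0145, 0.07]
tool_rot: [-180.0, 0.0, 71.5]
force: [-0.4, 0.9, -0.1]
grip_width: 0.0667
grasp_force: 0.0
```

Emit:
{"fn": "arm_command", "kwargs": {"series": [[[0,0,0],0],[[0,0,-5],0],[[0,0,-20],0],[[0,0,-45],0],[[0,0,-70],0]]}}

```text
time_s: 9.85
tool_pos: [0.5804, 0.0147, 0.1421]
tool_rot: [180.0, -0.0, 71.5]
force: [0.5, 0.3, -0.3]
grip_width: 0.0694
grasp_force: 0.0
```

Emit:
{"fn": "arm_command", "kwargs": {"series": [[[0,0,-30],0],[[0,0,-60],0],[[0,0,-80],0],[[0,0,-80],0],[[0,0,-80],0]]}}

```text
time_s: 10.35
tool_pos: [0.5804, 0.0146, 0.221]
tool_rot: [179.9, 0.0, 71.5]
force: [-0.1, 1.0, -0.2]
grip_width: 0.0698
grasp_force: 0.0
```

```bash
python3 to.py 0.5795 0.015 0.22 71.6; python3 wr.py w2 0.5795 0.015 0.06 0.14
python3 - <<'E'
from h import *
p=cv2.imread("pics/w2.png");f=np.load("pics/w2.npz");c=viewer.calibration("wrist")
m=cv2.inRange(cv2.cvtColor(p,cv2.COLOR_BGR2HSV),(100,150,50),(130,255,255));k=max(cv2.findContours(m,0,1)[0],key=cv2.contourArea)
e=cv2.fitEllipse(cv2.convexHull(k));print("pad",e,onplane(c,*e[0],.041,f["T"]))
E
```

```text
t 10.35 pos [0.5804 0.0146 0.221 ] rot [1.7992e+02 1.0000e-02 7.1500e+01] F [-0.1  1.  -0.2] w 0.0698 gf 0.0
shift mm [ 0.1 -1.   1. ] turn -0.002
1402 z98 0.12104421764879561 mean [0.5811 0.0192 0.0932] bbox [ 0.5607 -0.0047  0.06  ] [0.5984 0.0334 0.1232] circ ((579.3430786132812, 14.443107604980469), 19.205923080444336)
pad ((321.108642578125, 177.35916137695312), (64.83279418945312, 65.38961791992188), 83.88957977294922) [0.58169149 0.01462953 0.041     ]
```

View pics/w2.png

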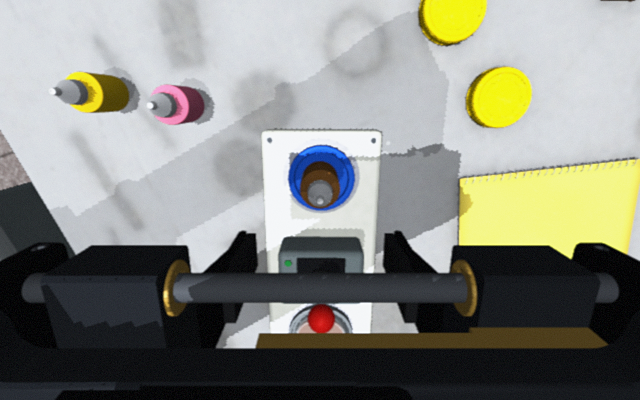

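The bottle stands in the pad: its centre is within about 2 mm of the pad centre, the top is at 0.121, and the fingers have let go. The knob is centred at (321,318), in line with the tool's x axis and 102 mm behind. I close the fingers, go past the knob on the dish side at safe height, and descend.

Emit:
{"fn": "arm_command", "kwargs": {"series": [[[-20,0,0],0],[[-55,0,0],0],[[-95,0,0],0],[[-130,0,0],0],[[-152,0,0],0]], "grip": 1, "grip_force": 10}}

```text
time_s: 10.9
tool_pos: [0.53, -0.133, 0.2186]
tool_rot: [-179.8, 0.1, 71.3]
force: [0.3, 0.3, 0.1]
grip_width: 0.0376
grasp_force: 0.0
```

Emit:
{"fn": "arm_command", "kwargs": {"series": [[[0,0,0],0],[[0,0,0],0],[[0,0,0],0],[[0,0,0],0],[[0,0,0],0]]}}

```text
time_s: 11.4
tool_pos: [0.5324, -0.1284, 0.2201]
tool_rot: [-180.0, -0.0, 71.6]
force: [0.8, -0.1, -0.3]
grip_width: 0.0022
grasp_force: 0.0
```

```bash
python3 to.py 0.532 -0.1295 0.128 71.6
cat > knob.py <<'E'
from h import *
for n in("top","scene","wrist"):
    T=wristT() if n=="wrist" else None
    p,d=viewer.read_camera(n);c=viewer.calibration(n);h=cv2.cvtColor(p,cv2.COLOR_BGR2HSV)
    C=cloud(c,d,T);m=(cv2.inRange(h,(0,150,60),(8,255,255))>0)&(np.hypot(C[...,0]-.548,C[...,1]+.082)<.07)&(C[...,2]>.1)
    if m.sum()>5:
        q=C[m]
        v,u=np.nonzero(m);mc=cv2.minEnclosingCircle(np.stack([u,v],1).astype(np.float32));k=onplane(c,*mc[0],.137,T)
        b=C[(np.hypot(C[...,0]-.58,C[...,1]-.0145)<.03)&(C[...,2]>.1)&(C[...,2]<.13)]
        print(n,m.sum(),"px",np.round(mc[0],1),"knob xy at z.137",k[:2].round(4),"along mixer y",round((k[:2]-[.5475,-.082])@[.316,.949],4),"cap",b.mean(0).round(3) if len(b) else None)
E
python3 knob.py
```

```text
t 11.4 pos [ 0.5324 -0.1284  0.2201] rot [-1.7999e+02 -2.0000e-02  7.1620e+01] F [ 0.8 -0.1 -0.3] w 0.0022 gf 0.0
shift mm [-1.2  0.  92.1] turn 0.0
top 95 px [400.7 188.1] knob xy at z.137 [ 0.5486 -0.0819] along mixer y 0.0005 cap [0.578 0.015 0.109]
scene 45 px [341.5 158.3] knob xy at z.137 [ 0.551  -0.0844] along mixer y -0.0012 cap [0.577 0.017 0.108]
wrist 834 px [321.  141.5] knob xy at z.137 [ 0.5485 -0.0814] along mixer y 0.0009 cap [0.578 0.009 0.108]
```

Emit:
{"fn": "arm_command", "kwargs": {"series": [[[0,0,20],0],[[0,0,45],0],[[0,0,70],0],[[0,0,87],0],[[0,0,92],0]]}}

```text
time_s: 12.05
tool_pos: [0.5307, -0.1293, 0.1262]
tool_rot: [-179.8, -0.0, 71.5]
force: [0.2, -1.1, -0.3]
grip_width: 0.0008
grasp_force: 0.0
```

Emit:
{"fn": "arm_command", "kwargs": {"series": [[[8,0,0],0],[[15,0,0],0],[[20,0,0],0],[[25,0,0],0],[[30,0,0],0]]}}

```text
time_s: 12.55
tool_pos: [0.5421, -0.1009, 0.1289]
tool_rot: [179.9, 0.0, 71.5]
force: [-0.3, -0.0, 0.9]
grip_width: 0.0005
grasp_force: 0.4
```

Emit:
{"fn": "arm_command", "kwargs": {"series": [[[5,0,0],0],[[10,0,0],0],[[15,0,0],0],[[18,0,0],0],[[18,0,0],0]]}}

```text
time_s: 13.05
tool_pos: [0.5476, -0.0843, 0.1282]
tool_rot: [180.0, 0.0, 71.5]
force: [1.8, -4.2, -0.4]
grip_width: 0.0004
grasp_force: 1.4
```

```bash
python3 to.py 0.532 -0.1295 0.128 71.6;python3 knob.py
```

```text
t 13.05 pos [ 0.5476 -0.0843  0.1282] rot [1.7996e+02 2.0000e-02 7.1500e+01] F [ 1.8 -4.2 -0.4] w 0.0004 gf 1.4440253376960754
shift mm [-47.8  -0.4   0.2] turn -0.002
scene 42 px [336.3 160.7] knob xy at z.137 [ 0.5535 -0.0631] along mixer y 0.0198 cap [0.577 0.017 0.109]
wrist 1728 px [321.4 222.3] knob xy at z.137 [ 0.5548 -0.0634] along mixer y 0.02 cap [0.579 0.013 0.11 ]
```

Emit:
{"fn": "arm_command", "kwargs": {"series": [[[3,0,0],0],[[6,0,0],0],[[8,0,0],0],[[9,0,0],0],[[9,0,0],0]]}}

```text
time_s: 13.7
tool_pos: [0.5496, -0.0766, 0.1274]
tool_rot: [-180.0, 0.1, 71.5]
force: [2.1, -5.4, -4.3]
grip_width: 0.0003
grasp_force: 2.8
```

```bash
python3 to.py 0.532 -0.1295 0.128 71.6;python3 knob.py
```

```text
t 13.7 pos [ 0.5496 -0.0766  0.1274] rot [-1.7995e+02  1.0000e-01  7.1460e+01] F [ 2.1 -5.4 -4.3] w 0.0003 gf 2.801911265705712
shift mm [-55.7   0.1  -0.5] turn -0.002
scene 44 px [334.  162.5] knob xy at z.137 [ 0.5518 -0.0501] along mixer y 0.0316 cap [0.578 0.017 0.108]
wrist 1683 px [322.7 221. ] knob xy at z.137 [ 0.5579 -0.0546] along mixer y 0.0292 cap [0.579 0.013 0.11 ]
```

The knob is about 29 mm over, roughly 0.48 rad, which is close to the stop. I hold it there for 2 s.

Emit:
{"fn": "arm_command", "kwargs": {"series": [[[0,0,0],0],[[0,0,0],0],[[0,0,0],0],[[0,0,0],0],[[0,0,0],0]]}}

```text
time_s: 14.35
tool_pos: [0.5495, -0.0767, 0.1274]
tool_rot: [-179.9, 0.1, 71.4]
force: [1.7, -5.3, -4.3]
grip_width: 0.0006
grasp_force: 2.8
```

Emit:
{"fn": "arm_command", "kwargs": {"series": [[[0,0,0],0],[[0,0,0],0],[[0,0,0],0],[[0,0,0],0],[[0,0,0],0]]}}

```text
time_s: 14.85
tool_pos: [0.5496, -0.0767, 0.1275]
tool_rot: [-180.0, 0.1, 71.4]
force: [1.1, -5.4, -3.6]
grip_width: 0.0005
grasp_force: 2.8
```

Emit:
{"fn": "arm_command", "kwargs": {"series": [[[0,0,0],0],[[0,0,0],0],[[0,0,0],0],[[0,0,0],0],[[0,0,0],0]]}}

```text
time_s: 15.35
tool_pos: [0.5496, -0.0767, 0.1275]
tool_rot: [-179.9, 0.1, 71.5]
force: [0.5, -5.9, -4.0]
grip_width: 0.0005
grasp_force: 2.8
```

Emit:
{"fn": "arm_command", "kwargs": {"series": [[[0,0,0],0],[[0,0,0],0],[[0,0,0],0],[[0,0,0],0],[[0,0,0],0]]}}

```text
time_s: 15.85
tool_pos: [0.5496, -0.0767, 0.1274]
tool_rot: [-179.9, 0.1, 71.5]
force: [1.4, -5.2, -4.7]
grip_width: 0.0003
grasp_force: 2.8
```

Emit:
{"fn": "arm_command", "kwargs": {"series": [[[-5,0,0],0],[[-10,0,0],0],[[-15,0,0],0],[[-20,0,0],0],[[-25,0,0],0]]}}

```text
time_s: 16.35
tool_pos: [0.5419, -0.0988, 0.1282]
tool_rot: [-180.0, -0.0, 71.5]
force: [0.2, -0.3, 0.1]
grip_width: 0.0005
grasp_force: 0.1
```

Emit:
{"fn": "arm_command", "kwargs": {"series": [[[-6,0,0],0],[[-12,0,0],0],[[-18,0,0],0],[[-24,0,0],0],[[-28,0,0],0]]}}

```text
time_s: 16.85
tool_pos: [0.533, -0.1266, 0.1282]
tool_rot: [-180.0, 0.0, 71.5]
force: [-0.0, 1.0, -0.2]
grip_width: 0.0003
grasp_force: 0.0
```

Emit:
{"fn": "arm_command", "kwargs": {"series": [[[0,0,-20],0],[[0,0,-50],0],[[0,0,-80],0],[[0,0,-100],0],[[0,0,-100],0]]}}

```text
time_s: 17.35
tool_pos: [0.5352, -0.1261, 0.2314]
tool_rot: [179.7, 0.0, 71.5]
force: [-0.3, -0.1, -0.4]
grip_width: 0.0001
grasp_force: 0.0
```

```bash
python3 to.py 0.532 -0.1295 0.128 71.6;python3 knob.py
python3 - <<'E'
from h import *
p,_=viewer.read_camera("wrist");s,_=viewer.read_camera("scene")
cv2.imwrite("pics/end.png",np.hstack([p[:,160:480],cv2.resize(s[130:230,270:390],(480,400))]))
E
```

```text
t 17.35 pos [ 0.5352 -0.1261  0.2314] rot [1.7966e+02 1.0000e-02 7.1490e+01] F [-0.3 -0.1 -0.4] w 0.0001 gf 0.0
shift mm [ -4.2  -2.5 103.4] turn -0.002
top 98 px [400.5 188. ] knob xy at z.137 [ 0.5489 -0.0814] along mixer y 0.001 cap [0.578 0.014 0.109]
scene 47 px [341.5 158.3] knob xy at z.137 [ 0.551  -0.0844] along mixer y -0.0012 cap [0.577 0.017 0.108]
wrist 782 px [321.1 143.6] knob xy at z.137 [ 0.5488 -0.081 ] along mixer y 0.0014 cap [0.578 0.011 0.11 ]
```

View pics/end.png

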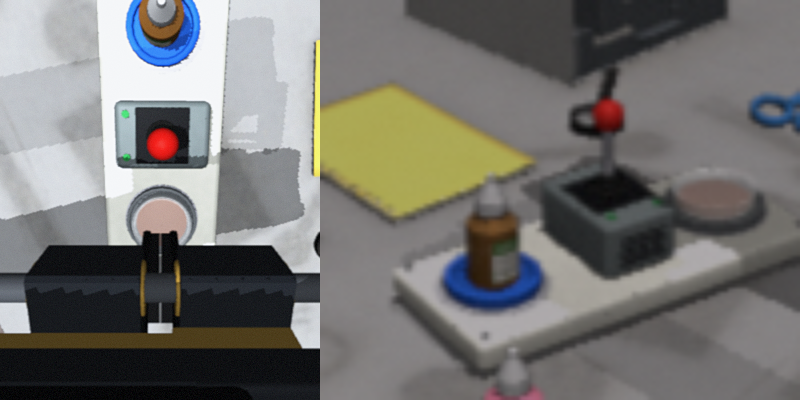

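The bottle stands upright in the blue pad, at (493,240) in the scene half. The lever is upright again with its knob at (608,115), the dish is in its holder, and the gripper touches nothing.

```bash
python3 -c "
from cell import env
print(env.sign_off())"
```

```text
the job is handed in; nothing more can be done
None
```

I set the green-labelled bottle upright in the blue pad, held the lever over towards it for about 2 s and let it spring back to centre, then handed the job in; sign-off returned no verdict.

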